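# Tip the walnut sample into the beaker on the balance

### The arm

A 6-joint arm with a two-finger parallel gripper is mounted at the origin on the work surface. World frame = base frame: x ahead of the robot, y to its left, z up, the work surface at z = 0. Lengths are in mm, angles in degrees, forces in N, time in s.
With the tool pointing down it reaches from about 300 to 850 mm from the base axis. Payload 4.2 kg.
Tool frame: the origin (TCP) lies at the very end of the fingers, on their centre line; the grasp point (between the pads) lies 19 mm behind it (env.grip_depth is the distance from the TCP to the grasp point, in mm); z points along the fingers, y is the line along which they close (so a half turn about z gives the same grasp; the last joint's range is limited). The gripper opens to 91 mm and grips with 3 to 60 N. Pads are 32 mm wide; open, the fingers measure 118 mm over their backs; the gripper's body (76 mm by 178 mm) begins 60 mm behind the grasp point.
Start: joints at [-67.38, 18.312, 89.639, -0, 72.044, -1.146], TCP at [231.734, -526.253, 213.976] pointing down, gripper open.
Joint ranges: [-177.97, 177.97], [-48.28, 115.42], [12.27, 149.76], [-77.06, 257.06], [2.81, 150.46], [-146.56, 146.56]. Speed limits (degrees/s): [147.25, 147.25, 180, 180, 180, 180].

### API

Orientations are given as [roll, pitch, yaw] about the fixed x, y, z axes, in that order (R = Rz(yaw) Ry(pitch) Rx(roll)).
In Python, from workcell import env, cams gives the robot as it stands.
- The arm moves only by the tool apply_moves, never from a script. Its argument "deltas" is a list of rows, each a list of 5 numbers: the shift along the tool's x, y, z in m, then the turn about the tool's z in rad, then the opening, from -1 (shut) to 1 (fully open), so that 0 is half open. In form: [[tx, ty, tz, roll, gripper], ...]. A call has 1 to 5 rows; each row is the pose to reach, as a shift and turn from the pose commanded when the call began, along the tool's axes at that moment; what a row does not reach only later rows make up. A row lasts 1/10 s, in which the tool goes at most 50 mm and 8.59 degrees, less where a joint would pass 70% of its speed; a pose out of reach is approached as far as the arm can. A call with a gripper value outside its range is refused whole. The fingers move at their own pace and stop on an object; "grip_force" is the grip in N (left out, the last holds). Time passes only in rows, so rows that repeat a pose let the fingers close. It gives the time, the measured TCP pose, the force, the opening and the grip force at its end, in the units of the state.
- env.state(): the state, without advancing time (a new reading comes with each control period).
- cams.grab_frame(name): name is "side" or "top" or "wrist"; returns the picture (420x560x3 uint8, blue, green, red); there is no depth.
- cams.get_calibration(name): a dict with "mtx" (3x3 intrinsics, pixels), "eye" and "attitude" of the camera in the world; the wrist camera has in their place "tool_from_camera" (4x4, takes a point from camera to tool coordinates, whose origin is the TCP and whose axes are the flange's). Camera axes: x right, y down, z forward; pixel columns grow to the right and rows downward; lengths in mm; the calibration is good to about 2 mm. The wrist camera is an equidistant fisheye: a pixel r from the principal point sees the ray r / f radians off the axis. A picture is of the moment at which its call begins: read the wrist's pose just before it. get_calibration takes no time and is no camera call.
- env.job_done(): hands the job in; it is judged then, once.
The state is a dict: "time_s": time; "qpos": joint angles; "qvel": joint speeds; "effort": joint torques, N m; "ee_pos": TCP position; "ee_rot": TCP orientation; "force": force on the tool from outside, world axes, zero at the start; "torque": the same for the moment, N m; "gripper_width": finger opening in mm; "gripper_force": force on a finger pad.
Only numpy, scipy, OpenCV 4.12 (cv2) and the standard library are available. Lean on these libraries where they do the work, as an engineer would, in place of code of your own. Each camera call takes 0.05 s, during which the arm holds its last target. There are 200 camera calls.

### The job

Two walnuts wait in one of the two metal scoops; the other scoop is empty. Pick up the scoop with the walnuts, carry them over in it, and tip it so that both walnuts roll out over its open end into the beaker that stands on the balance (not the spare beaker on the table). Then set that scoop back down level on the table and let go of it; the beaker must stay standing where it is on the balance pan.

Things in the scene. Friction and masses are not known exactly. Their poses are not given: they have to be found in the camera images.
- scoop: scoop with the walnuts: aluminium trough, grey bar handle, 150 g. Origin at table level under the trough's closed back edge; x to the open end, z up. Trough 130 long, 47 wide (42 inside), walls 33; floor rises 8 deg to its outlet edge, middle at (128,0,21) mm; foot below x=85. Handle: level bar x -6 to -86, 14 wide in y, z 29 to 51; grip across y from above at (-48,0,40).
- walnut_a: whole walnut, brown ball 30 mm in diameter, about 12 g; origin at its centre. At the start it lies at the back of the scoop's trough. It rolls easily: it stays at the back while the scoop is held level, and rolls out over the open end once the scoop is pitched 20 degrees or more nose-down.
- walnut_b: whole walnut, brown ball 30 mm in diameter, about 12 g; origin at its centre. At the start it lies at the back of the scoop's trough. It rolls easily: it stays at the back while the scoop is held level, and rolls out over the open end once the scoop is pitched 20 degrees or more nose-down.
- beaker: clear plastic beaker standing loose on the balance's round steel pan, 160 g: outer diameter 90 mm, inside 84, 95 tall, bottom 4 thick. Origin at the centre of its underside, on the pan 62 mm above the table; z up, mouth 95 mm above the origin. The white balance (200 x 170 mm) lies below pan height. A like spare beaker stands on the bare table.
There are look-alikes about, which are no part of the job. What is shaped like the walnut_b but blue or white is not meant.

How it is judged (in metres and radians):
On the way, in this order (a step that is already met when the one before it is completed fails the run):
1. the scoop is lifted clear of the table with both walnuts in it (height (world z) of scoop above 0.05 m and x of walnut_a in the frame of scoop between 0 and 0.13 m and y of walnut_a in the frame of scoop between -0.03 and 0.03 m and z of walnut_a in the frame of scoop between 0.005 and 0.07 m and x of walnut_b in the frame of scoop between 0 and 0.13 m and y of walnut_b in the frame of scoop between -0.03 and 0.03 m and z of walnut_b in the frame of scoop between 0.005 and 0.07 m), for 0.2 s.
2. both walnuts are in the beaker while the scoop is still held up (height (world z) of scoop above 0.05 m and z of walnut_a in the frame of beaker between 0 and 0.085 m and horizontal distance between each of walnut_a, walnut_b and beaker below 0.042 m and z of walnut_b in the frame of beaker between 0 and 0.085 m), for 0.2 s.
At the end, for the whole second after the job is handed in: Both walnuts lie inside the beaker below its rim; the beaker stands upright (within 6 degrees) on the pan within 20 mm of where it started; the scoop stands released and at rest on the table, level within 7 degrees and within 12 mm of table height (z of walnut_a in the frame of beaker between 0 and 0.085 m and horizontal distance between each of walnut_a, walnut_b and beaker below 0.042 m and z of walnut_b in the frame of beaker between 0 and 0.085 m and distance of beaker from where it was at the start of the episode below 0.02 m and angle between beaker's own z axis and vertical below 0.1 rad and height (world z) of scoop between -0.01 and 0.012 m and angle between scoop's own z axis and vertical below 0.12 rad and linear speed of each of scoop, beaker below 0.02 m/s); the robot touches nothing.
It fails at once if the beaker is tipped by more than 20 degrees (angle between beaker's own z axis and vertical above 0.35 rad).
It also fails if it takes over 61 s, if anything falls off the work surface, if the arm or the gripper's body presses on something with over 40 N, if the wrist force passes 120 N, or if a joint passes its speed limit or range.

## Working session

There is one attempt and no reset: what is moved stays moved. The work goes in short steps, Python scripts to look and compute and a tool call to move; the robot and the scene stay as the last step left them, time stands still between calls to the robot, and variables do not carry over. Pictures are saved under pics/ and viewed, at most 12 in all, crops included, and the job is handed in when it is done.

Besides the shell and the picture viewer there is one more tool, called after "Call:" as name(argument=value, ...) on one line, values as JSON. apply_moves: Moves the arm, as the interface text tells. Its arguments: {"type":"object","properties":{"deltas":{"type":"array"},"grip_force":{"type":"number"}},"required":["deltas"]}

```bash
mkdir -p pics
cat > h.py <<'E'
import numpy as np, cv2
from workcell import env, cams
from scipy.spatial.transform import Rotation as Ro
def Rm(a):
    a=np.array(a,float)
    return a if a.shape==(3,3) else Ro.from_euler('xyz',a,degrees=True).as_matrix()
def ray(name,u,v):
    c=cams.get_calibration(name);K=np.array(c['mtx'])
    d=Rm(c['attitude'])@np.linalg.solve(K,[u,v,1.]); return np.array(c['eye'],float),d/np.linalg.norm(d)
def onz(name,u,v,z):
    e,d=ray(name,u,v); return (e+d*(z-e[2])/d[2]).round(1)
def proj(name,P):
    c=cams.get_calibration(name);q=np.array(c['mtx'])@(Rm(c['attitude']).T@(np.array(P,float)-c['eye'])); return (q[:2]/q[2]).round(1)
E
python3 - <<'E'
from h import *
for n in('top','side'):
    cv2.imwrite(f'pics/{n}0.png',cams.grab_frame(n)); print(cams.get_calibration(n))
print(proj('top',[400,0,0]),proj('side',[400,0,0]));print(env.state())
E
```

```text
{'mtx': array([[488.57953273,   0.        , 274.06460582],
       [  0.        , 488.57953273, 204.71583151],
       [  0.        ,   0.        ,   1.        ]]), 'eye': array([337.98991229, -31.92183701, 942.74668889]), 'attitude': array([-1.68315353e+02,  1.43252330e-02, -9.48269566e+01])}
{'mtx': array([[386.73833432,   0.        , 278.53434666],
       [  0.        , 386.73833432, 210.13928166],
       [  0.        ,   0.        ,   1.        ]]), 'eye': array([ 248.44250064, -413.06464766,  625.46390878]), 'attitude': array([-139.58788489,    0.33367733,  -32.25846432])}
[254.8 274.2] [233.2 250.2]
{'time_s': 0.1, 'qpos': array([-6.73793869e+01,  1.83471405e+01,  8.96966162e+01, -8.73454421e-04,
        7.20438950e+01, -1.14829654e+00]), 'qvel': array([-0.01598364, -0.1593196 , -0.23633553, -0.05388617, -0.04628477,
       -0.01253448]), 'effort': array([ 9.72256498e-05, -4.13334954e+01, -2.32508898e+01,  7.28620542e-02,
        4.22028790e-02, -6.16638840e-05]), 'ee_pos': array([ 231.56236063, -525.84281881,  213.23171989]), 'ee_rot': array([-1.79912349e+02, -9.26227175e-04,  2.37691789e+01]), 'force': array([0.02701129, 0.51457339, 0.33986427]), 'torque': array([-0.05493938, -0.01202563, -0.03574425]), 'gripper_force': 0.0, 'gripper_width': 91.19349139328214}
```

View pics/top0.png

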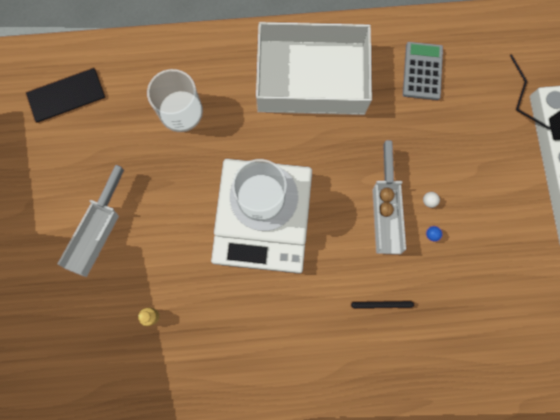

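View pics/side0.png

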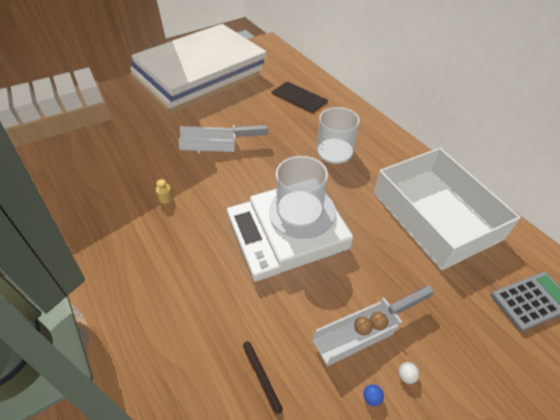

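Run:
```python
from h import *
print('tail',onz('top',388,142,51),'front handle',onz('top',390,183,51))
print('back corners',onz('top',374.5,183,33),onz('top',402,182,33),'nose corners',onz('top',376,253,50),onz('top',405,251,50))
print('rim L,R,T,B',onz('top',231,189,157),onz('top',286,189,157),onz('top',260,161,157),onz('top',260,216,157))
print('walnuts',onz('top',387,195,25),onz('top',386,210,25))
print('tail side',onz('side',431,293,51),'scale corners',onz('top',223,160,50),onz('top',312,167,50),onz('top',303,271,50),onz('top',213,265,50))
a=cv2.imread('pics/top0.png')[120:280,180:440]; cv2.imwrite('pics/c1.png',cv2.resize(a,None,fx=3,fy=3,interpolation=cv2.INTER_CUBIC))
```

```text
tail [ 625.6 -274.9   51. ] front handle [ 545. -268.   51.]
back corners [ 551.7 -243.2   33. ] [ 549.2 -296.    33. ] nose corners [ 416.5 -225.4   50. ] [ 415.6 -278.7   50. ]
rim L,R,T,B [532.4  23.3 157. ] [524.7 -67.3 157. ] [576.3 -28.2 157. ] [483.1 -20.9 157. ]
walnuts [ 527.9 -266.    25. ] [ 498.8 -260.3   25. ]
tail side [ 622.6 -284.1   51. ] scale corners [616.7  42.2  50. ] [ 588.7 -125.1   50. ] [395.1 -89.2  50. ] [419.7  72.9  50. ]
```

View pics/c1.png

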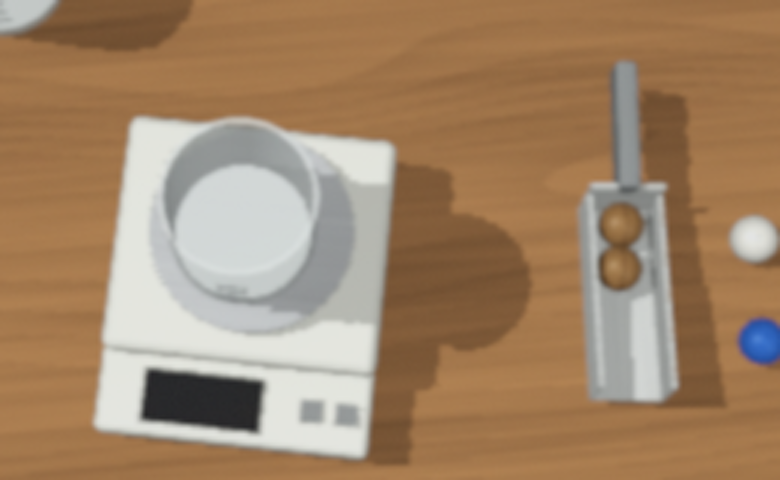

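Call:
apply_moves(deltas=[[0.047,-0.0096,0,0.107,1],[0.094,-0.0192,0,0.214,1],[0.141,-0.0288,0,0.321,1],[0.188,-0.0384,0,0.428,1],[0.235,-0.048,0,0.537,1]])

```text
time_s: 0.6
ee_pos: [428.6, -386.2, 213.6]
ee_rot: [-180.0, 0.0, -7.3]
force: [0.6, -1.0, 0.4]
gripper_width: 91.4
gripper_force: 0.0
```

```bash
cat >> h.py <<'E'
def togo(P,yaw):
    s=env.state();R=Rm(s['ee_rot']);d=R.T@(np.array(P,float)-s['ee_pos'])
    a=np.degrees(np.arctan2(R[1,0],R[0,0]));print('t',s['time_s'].__round__(2),'tcp',s['ee_pos'].round(1),'yaw',a.round(2),'tool delta mm',d.round(1),'roll rad',np.round(-np.radians((yaw-a+180)%360-180),3),'F',s['force'].round(1),'w',round(s['gripper_width'],1))
def wray(u,v,s):
    c=cams.get_calibration('wrist');K=np.array(c['mtx']);T=np.array(c['tool_from_camera'])
    x=(u-K[0,2])/K[0,0];y=(v-K[1,2])/K[1,1];r=np.hypot(x,y)+1e-9
    d=np.array([x/r*np.sin(r),y/r*np.sin(r),np.cos(r)]);R=Rm(s['ee_rot'])
    return R@T[:3,3]+s['ee_pos'],R@T[:3,:3]@d
def wz(u,v,s,z):
    e,d=wray(u,v,s);return (e+d*(z-e[2])/d[2]).round(1)
E
python3 -c "
from h import *
togo([588,-274,214],-7)"
```

```text
t 0.6 tcp [ 428.6 -386.2  213.6] yaw -7.27 tool delta mm [ 143.9 -131.5   -0.4] roll rad -0.005 F [ 0.6 -1.   0.4] w 91.4
```

Call:
apply_moves(deltas=[[0.036,-0.033,0,0,1],[0.072,-0.066,0,0,1],[0.108,-0.099,0,0,1],[0.144,-0.131,0,0,1],[0.144,-0.131,0,0,1]])

```text
time_s: 1.1
ee_pos: [590.5, -271.1, 212.7]
ee_rot: [-179.9, -0.1, -6.7]
force: [0.4, 0.3, -0.4]
gripper_width: 91.0
gripper_force: 0.0
```

Run:
```python
from h import *
import json
s=env.state(); json.dump({k:np.array(s[k]).tolist() for k in('ee_pos','ee_rot')},open('w1.json','w'))
cv2.imwrite('pics/w1.png',cams.grab_frame('wrist')); togo([588,-274,214],-7); print(cams.get_calibration('wrist'))
```

```text
t 1.15 tcp [ 588.  -273.   212.7] yaw -6.76 tool delta mm [ 0.1  1.  -1.3] roll rad 0.004 F [-1.  -0.2  0.1] w 91.1
{'mtx': array([[325.1922621 ,   0.        , 275.59076153],
       [  0.        , 325.1922621 , 215.64756734],
       [  0.        ,   0.        ,   1.        ]]), 'tool_from_camera': array([[ 4.66289721e-04, -9.56720070e-01, -2.91009433e-01,
         8.21860424e+01],
       [ 9.99999619e-01,  2.31451868e-04,  8.41398485e-04,
         1.63143025e-01],
       [-7.37628140e-04, -2.91009715e-01,  9.56719814e-01,
        -1.70824162e+02],
       [ 0.00000000e+00,  0.00000000e+00,  0.00000000e+00,
         1.00000000e+00]])}
```

View pics/w1.png

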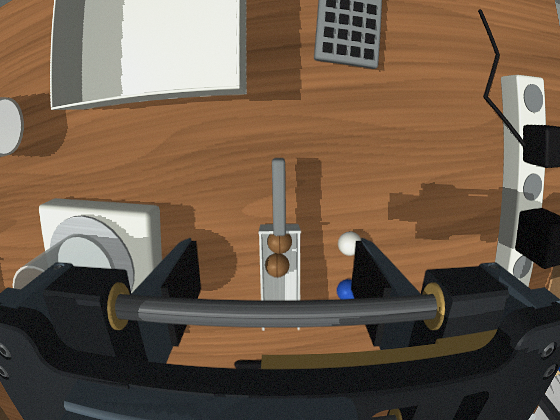

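Run:
```python
from h import *
import json
s=json.load(open('w1.json'));s={k:np.array(v) for k,v in s.items()};print(s['ee_pos'])
print(wz(278,158.5,s,51),wz(279,226,s,51),wz(261,227,s,36),wz(299,227,s,36),wz(280,241,s,30),wz(278,264,s,30))
```

```text
[ 590.49266647 -271.0773414   212.66420184]
[ 632.3 -278.5   51. ] [ 559.8 -271.3   51. ] [ 555.9 -250.5   36. ] [ 550.9 -293.2   36. ] [ 534.2 -269.8   30. ] [ 505.  -264.1   30. ]
```

Call:
apply_moves(deltas=[[0.003,0.0005,0.04,0,1],[0.007,0.001,0.085,0,1],[0.007,0.001,0.13,0,1],[0.007,0.001,0.165,0,1],[0.007,0.001,0.191,0,1]])

```text
time_s: 1.65
ee_pos: [590.3, -277.5, 20.1]
ee_rot: [-179.9, 0.3, -7.1]
force: [0.5, -0.7, 0.7]
gripper_width: 91.1
gripper_force: 0.0
```

Call:
apply_moves(deltas=[[0,0,0,0,0.2],[0,0,0,0,-0.4],[0,0,0,0,-1],[0,0,0,0,-1],[0,0,0,0,-1]], grip_force=60)

```text
time_s: 2.15
ee_pos: [593.9, -277.5, 24.6]
ee_rot: [179.9, -0.1, -7.0]
force: [0.5, -0.6, 0.4]
gripper_width: 54.2
gripper_force: 0.0
```

Call:
apply_moves(deltas=[[0,0,0,0,-1],[0,0,0,0,-1],[0,0,0,0,-1],[0,0,0,0,-1]])

```text
time_s: 2.55
ee_pos: [593.2, -277.0, 22.9]
ee_rot: [180.0, 0.0, -7.0]
force: [-0.1, 0.1, 0.7]
gripper_width: 22.1
gripper_force: 0.0
```

Call:
apply_moves(deltas=[[0,0,0,0,-1],[0,0,0,0,-1],[0,0,0,0,-1]])

```text
time_s: 2.85
ee_pos: [593.3, -276.9, 22.9]
ee_rot: [-180.0, -0.0, -7.0]
force: [0.4, -0.5, 1.4]
gripper_width: 13.4
gripper_force: 60.0
```

Call:
apply_moves(deltas=[[0,0,-0.002,0,-1],[0,0,-0.006,0,-1],[0,0,-0.012,0,-1],[0,0,-0.016,0,-1],[0,0,-0.018,0,-1]])

```text
time_s: 3.35
ee_pos: [593.5, -277.2, 41.8]
ee_rot: [180.0, -0.1, -7.0]
force: [-0.5, -1.6, -1.8]
gripper_width: 13.7
gripper_force: 60.0
```

Run:
```python
from h import *
togo([593,-277,41],-7); f=cams.grab_frame('side'); cv2.imwrite('pics/s1full.png',f)
cv2.imwrite('pics/s1.png',cv2.resize(f[200:400,260:460],None,fx=3,fy=3))
```

```text
t 3.35 tcp [ 593.5 -277.2   41.8] yaw -7.0 tool delta mm [-0.6 -0.1  0.8] roll rad -0.0 F [-0.5 -1.6 -1.8] w 13.7
```

View pics/s1.png

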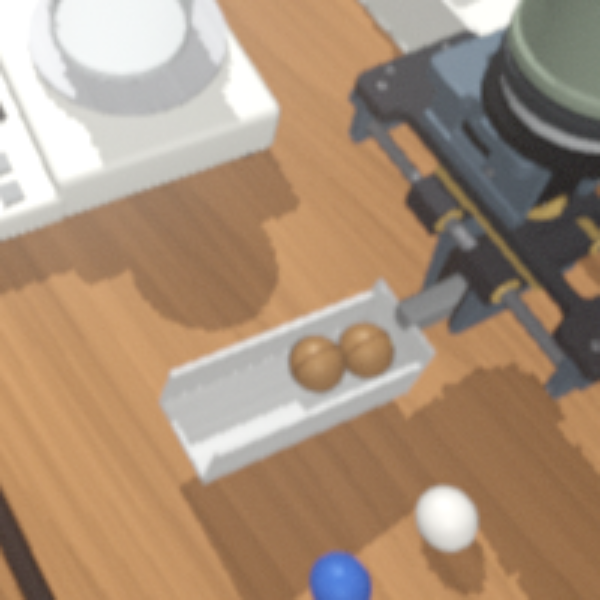

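Call:
apply_moves(deltas=[[0,0,-0.01,0,-1],[0,0,-0.03,0,-1],[0,0,-0.055,0,-1],[0,0,-0.08,0,-1],[0,0,-0.105,0,-1]])

```text
time_s: 3.9
ee_pos: [593.1, -276.9, 147.5]
ee_rot: [180.0, -0.0, -7.0]
force: [0.3, 0.0, -3.0]
gripper_width: 13.9
gripper_force: 60.0
```

Call:
apply_moves(deltas=[[0,0,-0.025,0,-1],[0,0,-0.05,0,-1],[0,0,-0.075,0,-1],[0,0,-0.095,0,-1],[0,0,-0.105,0,-1]])

```text
time_s: 4.4
ee_pos: [593.7, -277.3, 253.8]
ee_rot: [179.9, -0.2, -7.0]
force: [0.2, 0.1, -1.9]
gripper_width: 13.8
gripper_force: 60.0
```

```bash
python3 -c "
from h import *
togo([704,-44.5,250],-7)"
```

```text
t 4.4 tcp [ 593.7 -277.3  253.8] yaw -7.0 tool delta mm [  81.1 -244.5    3.8] roll rad -0.0 F [ 0.2  0.1 -1.9] w 13.8
```

Call:
apply_moves(deltas=[[0.002,-0.005,0,0,-1],[0.006,-0.017,0,0,-1],[0.011,-0.034,0,0,-1],[0.018,-0.054,0,0,-1],[0.0245,-0.074,0,0,-1]])

```text
time_s: 4.9
ee_pos: [626.9, -204.2, 249.5]
ee_rot: [-179.9, 0.1, -7.0]
force: [-0.2, 0.1, -2.1]
gripper_width: 13.7
gripper_force: 60.0
```

Call:
apply_moves(deltas=[[0.0065,-0.02,0,0,-1],[0.013,-0.04,0,0,-1],[0.0195,-0.06,0,0,-1],[0.026,-0.08,0,0,-1],[0.0325,-0.1,0,0,-1]])

```text
time_s: 5.4
ee_pos: [671.1, -108.5, 249.4]
ee_rot: [-180.0, 0.1, -6.9]
force: [0.7, 0.2, -1.9]
gripper_width: 13.5
gripper_force: 60.0
```

Call:
apply_moves(deltas=[[0.0065,-0.02,0,0,-1],[0.0125,-0.038,0,0,-1],[0.0175,-0.053,0,0,-1],[0.021,-0.064,0,0,-1],[0.023,-0.07,0,0,-1]])

```text
time_s: 5.9
ee_pos: [702.8, -43.4, 250.7]
ee_rot: [180.0, 0.0, -7.0]
force: [-0.1, 0.2, -1.9]
gripper_width: 13.7
gripper_force: 60.0
```

Call:
apply_moves(deltas=[[0,0,0,0,-1],[0,0,0,0,-1]])

```text
time_s: 6.1
ee_pos: [702.2, -45.2, 251.0]
ee_rot: [180.0, 0.0, -7.0]
force: [-0.2, 0.2, -1.9]
gripper_width: 13.9
gripper_force: 60.0
```

Run:
```python
from h import *
togo([704,-44.5,250],-7); f=cams.grab_frame('side');g=cams.grab_frame('top'); cv2.imwrite('pics/s2.png',f);cv2.imwrite('pics/t2.png',g)
cv2.imwrite('pics/st2.png',np.hstack([cv2.resize(f[40:300,180:440],None,fx=1.53,fy=1.53),cv2.resize(g[50:310,150:410],None,fx=1.53,fy=1.53)]))
```

```text
t 6.1 tcp [702.2 -45.2 251. ] yaw -7.03 tool delta mm [ 1.7 -0.9  1. ] roll rad -0.001 F [-0.2  0.2 -1.9] w 13.9
```

View pics/st2.png

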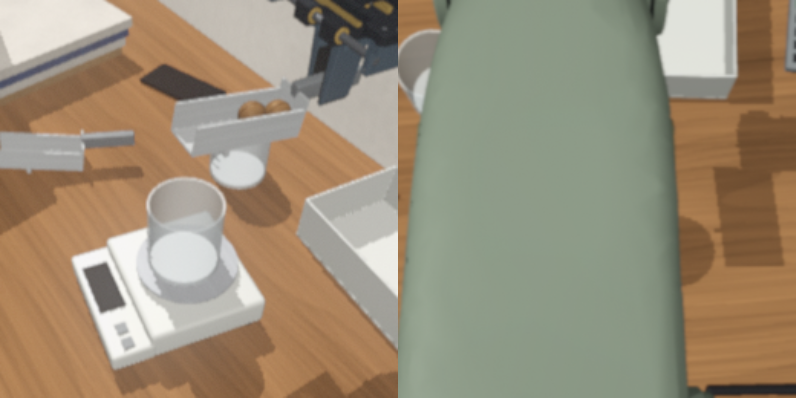

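```bash
cat > p.py <<'E'
from h import *
import sys
def look(n,pz=20.):
    togo([704,-44.5,250],-7); s=env.state();e=s['ee_pos'];u=np.array([-.9925,.122,0]);v=np.array([-.122,-.9925,0])
    f=cams.grab_frame('side');cv2.imwrite(f'pics/{n}.png',f)
    d=cv2.absdiff(f,cv2.imread('pics/s2.png')).max(2)>35
    d[:,:270][:]&=True
    d=cv2.morphologyEx(d.astype(np.uint8),cv2.MORPH_OPEN,np.ones((2,2)))
    d[:, 400:]=0
    ys,xs=np.nonzero(d[60:260,240:400]); print('changed',len(xs),end=' ')
    if len(xs): i=ys.argmax();print('lowest',xs[i]+240,ys[i]+60,'left',xs.min()+240)
    for th in (0,5,10,15,20,25,30,40):
        t=np.radians(th)
        P=[e+[0,0,19]+u*(a*np.cos(t)+b*np.sin(t))+[0,0,b*np.cos(t)-a*np.sin(t)]+v*c for a,b,c in((173,-20,23),(173,-20,-23),(174,14,23))]
        print(th,[proj('side',p).tolist() for p in P],P[0].round()[2])
E
python3 -c "
from p import *
look('s3')"
```

```text
t 6.2 tcp [702.1 -45.4 251.1] yaw -7.06 tool delta mm [ 1.8 -1.2  1.1] roll rad -0.001 F [-0.3  0.1 -2.1] w 14.4
changed 0 0 [[307.0, 139.9], [293.3, 123.0], [307.6, 121.5]] 250.0
5 [[307.9, 147.2], [294.4, 130.2], [306.7, 130.2]] 235.0
10 [[309.5, 153.7], [296.2, 136.9], [306.7, 138.2]] 220.0
15 [[311.7, 159.6], [298.6, 142.9], [307.4, 145.6]] 206.0
20 [[314.6, 164.9], [301.6, 148.2], [308.8, 152.4]] 192.0
25 [[318.0, 169.5], [305.1, 152.9], [310.9, 158.4]] 179.0
30 [[321.8, 173.4], [309.0, 156.9], [313.6, 163.8]] 166.0
40 [[330.8, 179.2], [318.1, 163.1], [320.7, 172.6]] 144.0
```

Call:
apply_moves(deltas=[[0,0,0,0,-1]], grip_force=25)

```text
time_s: 6.35
ee_pos: [702.1, -45.3, 251.1]
ee_rot: [180.0, -0.0, -7.1]
force: [-0.5, -0.1, -1.8]
gripper_width: 13.9
gripper_force: 25.0
```

Call:
apply_moves(deltas=[[0,0,0,0,-1]], grip_force=60)

```text
time_s: 6.45
ee_pos: [702.2, -45.0, 251.1]
ee_rot: [180.0, -0.0, -7.0]
force: [0.6, -0.6, -1.7]
gripper_width: 13.7
gripper_force: 60.0
```

```bash
python3 -c "
from p import *
look('s4')" | head -2
```

```text
t 6.45 tcp [702.2 -45.  251.1] yaw -7.04 tool delta mm [ 1.7 -0.7  1.1] roll rad -0.001 F [ 0.6 -0.6 -1.7] w 13.7
changed 0 0 [[306.9, 139.7], [293.2, 122.8], [307.5, 121.3]] 250.0
```

Call:
apply_moves(deltas=[[0,0,0,0,-1]], grip_force=14)

```text
time_s: 6.6
ee_pos: [702.3, -44.7, 251.0]
ee_rot: [180.0, -0.0, -7.0]
force: [0.3, 0.6, -1.9]
gripper_width: 14.0
gripper_force: 14.0
```

Call:
apply_moves(deltas=[[0,0,0,0,-1]], grip_force=60)

```text
time_s: 6.7
ee_pos: [702.3, -44.6, 250.9]
ee_rot: [180.0, -0.0, -7.0]
force: [-0.6, 0.4, -1.2]
gripper_width: 13.9
gripper_force: 60.0
```

```bash
python3 -c "
from p import *
look('s5')" | head -2
```

```text
t 6.7 tcp [702.3 -44.6 250.9] yaw -7.0 tool delta mm [ 1.7 -0.3  0.9] roll rad -0.0 F [-0.6  0.4 -1.2] w 13.9
changed 0 0 [[306.8, 139.6], [293.1, 122.7], [307.4, 121.3]] 250.0
```

Call:
apply_moves(deltas=[[0,0,0,0,-1]], grip_force=9)

```text
time_s: 6.85
ee_pos: [702.3, -44.5, 251.0]
ee_rot: [180.0, -0.0, -7.0]
force: [-0.9, -0.6, -2.2]
gripper_width: 13.6
gripper_force: 9.0
```

Call:
apply_moves(deltas=[[0,0,0,0,-1]], grip_force=60)

```text
time_s: 6.95
ee_pos: [702.3, -44.5, 250.9]
ee_rot: [180.0, -0.0, -7.0]
force: [0.8, -0.2, -0.9]
gripper_width: 13.6
gripper_force: 60.0
```

```bash
python3 -c "
from p import *
look('s6')" | head -2
```

```text
t 6.95 tcp [702.3 -44.5 250.9] yaw -7.0 tool delta mm [ 1.6 -0.2  0.9] roll rad 0.0 F [ 0.8 -0.2 -0.9] w 13.6
changed 61 lowest 337 119 left 296
```

Call:
apply_moves(deltas=[[0,0,0,0,-1]], grip_force=8)

```text
time_s: 7.1
ee_pos: [702.3, -44.6, 250.9]
ee_rot: [180.0, -0.0, -7.0]
force: [-0.5, 0.2, -2.0]
gripper_width: 13.9
gripper_force: 8.0
```

Call:
apply_moves(deltas=[[0,0,0,0,-1]], grip_force=60)

```text
time_s: 7.2
ee_pos: [702.3, -44.5, 251.0]
ee_rot: [180.0, -0.0, -7.0]
force: [0.0, -0.1, -2.0]
gripper_width: 14.0
gripper_force: 60.0
```

```bash
python3 -c "
from p import *
look('s7')" | head -2
```

```text
t 7.2 tcp [702.3 -44.5 251. ] yaw -7.0 tool delta mm [ 1.6 -0.2  1. ] roll rad 0.0 F [ 0.  -0.1 -2. ] w 14.0
changed 673 lowest 307 148 left 294
```

Call:
apply_moves(deltas=[[0,0,0,0,-1]], grip_force=8)

```text
time_s: 7.35
ee_pos: [702.3, -44.6, 251.0]
ee_rot: [180.0, -0.0, -7.0]
force: [0.3, 0.3, -1.4]
gripper_width: 13.8
gripper_force: 8.0
```

Call:
apply_moves(deltas=[[0,0,0,0,-1]], grip_force=60)

```text
time_s: 7.45
ee_pos: [702.3, -44.6, 250.9]
ee_rot: [180.0, -0.0, -7.0]
force: [-0.2, -0.3, -2.1]
gripper_width: 13.6
gripper_force: 60.0
```

```bash
python3 -c "
from p import *
look('s8')" | head -2
```

```text
t 7.45 tcp [702.3 -44.6 250.9] yaw -7.0 tool delta mm [ 1.6 -0.3  0.9] roll rad -0.0 F [-0.2 -0.3 -2.1] w 13.6
changed 1258 lowest 308 152 left 293
```

```bash
python3 -c "
import cv2
cv2.imwrite('pics/v8.png',cv2.resize(cv2.imread('pics/s8.png')[40:240,240:440],None,fx=3,fy=3))"
```

```text
(no output)
```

View pics/v8.png

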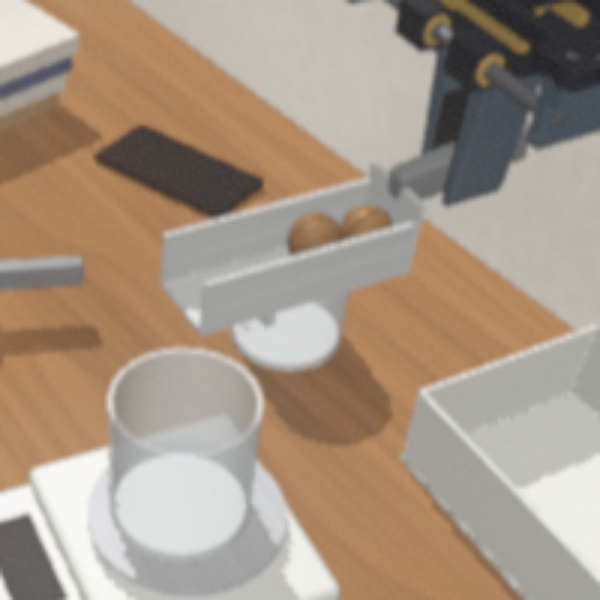

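Call:
apply_moves(deltas=[[0,0,0,0,-1]], grip_force=8)

```text
time_s: 7.6
ee_pos: [702.3, -44.6, 251.0]
ee_rot: [180.0, -0.0, -7.0]
force: [-0.6, 0.1, -1.5]
gripper_width: 14.0
gripper_force: 8.0
```

Call:
apply_moves(deltas=[[0,0,0,0,-1]], grip_force=60)

```text
time_s: 7.7
ee_pos: [702.3, -44.6, 251.0]
ee_rot: [180.0, -0.0, -7.0]
force: [0.1, 0.6, -2.2]
gripper_width: 13.9
gripper_force: 60.0
```

```bash
python3 -c "
from p import *
look('s9');print(proj('side',[529,-23,157]),proj('side',[574,-23,157]),proj('side',[484,-23,157]))
for r in [('side',301.7,175)]: print(onz(*r,157))" | egrep -v '^[1-4]'
```

```text
t 7.7 tcp [702.3 -44.6 251. ] yaw -7.0 tool delta mm [ 1.7 -0.3  1. ] roll rad -0.0 F [ 0.1  0.6 -2.2] w 13.9
changed 1764 lowest 309 155 left 293
0 [[306.8, 139.6], [293.1, 122.7], [307.4, 121.2]] 250.0
5 [[307.7, 146.9], [294.3, 130.0], [306.5, 129.9]] 235.0
[297.  174.5] [318.1 164.8] [274.8 184.5]
[535.1 -28.5 157. ]
```

Call:
apply_moves(deltas=[[0.002,0.0015,0,0,-1],[0.004,0.003,0,0,-1]])

```text
time_s: 7.95
ee_pos: [706.1, -48.2, 251.0]
ee_rot: [180.0, -0.0, -7.0]
force: [-1.0, -0.2, -2.0]
gripper_width: 13.8
gripper_force: 60.0
```

Call:
apply_moves(deltas=[[0,0,0,0,-1]], grip_force=8)

```text
time_s: 8.05
ee_pos: [706.2, -48.4, 250.8]
ee_rot: [180.0, -0.0, -7.0]
force: [-0.4, -0.9, -2.8]
gripper_width: 14.0
gripper_force: 8.0
```

Call:
apply_moves(deltas=[[0,0,0,0,-1]], grip_force=60)

```text
time_s: 8.15
ee_pos: [706.0, -48.1, 250.8]
ee_rot: [180.0, 0.0, -7.0]
force: [0.2, 0.7, -2.8]
gripper_width: 13.7
gripper_force: 60.0
```

```bash
python3 -c "
from p import *
look('s10')"
```

```text
t 8.15 tcp [706.  -48.1 250.8] yaw -7.01 tool delta mm [-2.4 -3.3  0.8] roll rad -0.0 F [ 0.2  0.7 -2.8] w 13.7
changed 2606 lowest 314 158 left 293
0 [[310.2, 140.1], [296.3, 123.2], [310.9, 121.7]] 250.0
5 [[311.0, 147.3], [297.4, 130.4], [310.0, 130.3]] 235.0
10 [[312.5, 153.9], [299.1, 137.0], [309.8, 138.4]] 220.0
15 [[314.7, 159.8], [301.5, 143.0], [310.5, 145.8]] 206.0
20 [[317.5, 165.0], [304.4, 148.3], [311.9, 152.5]] 192.0
25 [[320.8, 169.6], [307.8, 153.0], [313.9, 158.6]] 179.0
30 [[324.6, 173.5], [311.7, 157.1], [316.6, 164.0]] 166.0
40 [[333.6, 179.3], [320.7, 163.2], [323.5, 172.8]] 143.0
```

Call:
apply_moves(deltas=[[0.0025,0,0.004,0,-1],[0.005,0,0.009,0,-1],[0.005,0,0.009,0,-1]])

```text
time_s: 8.5
ee_pos: [710.7, -48.6, 240.4]
ee_rot: [180.0, 0.1, -7.0]
force: [0.8, 0.7, -2.1]
gripper_width: 13.9
gripper_force: 60.0
```

Call:
apply_moves(deltas=[[0,0,0,0,-1],[0,0,0,0,-1]], grip_force=8)

```text
time_s: 8.7
ee_pos: [710.9, -48.6, 242.0]
ee_rot: [180.0, -0.0, -7.0]
force: [0.3, -0.1, -1.8]
gripper_width: 14.3
gripper_force: 8.0
```

Call:
apply_moves(deltas=[[0,0,0,0,-1]], grip_force=60)

```text
time_s: 8.8
ee_pos: [711.0, -48.6, 242.2]
ee_rot: [180.0, -0.0, -7.0]
force: [-0.2, -0.3, -1.5]
gripper_width: 13.6
gripper_force: 60.0
```

```bash
python3 -c "
from p import *
look('s11')"; python3 -c "
import cv2
cv2.imwrite('pics/v11.png',cv2.resize(cv2.imread('pics/s11.png')[40:240,240:440],None,fx=3,fy=3))"
```

```text
t 8.8 tcp [711.  -48.6 242.2] yaw -7.0 tool delta mm [-7.4 -3.2 -7.8] roll rad 0.0 F [-0.2 -0.3 -1.5] w 13.6
changed 3491 lowest 325 165 left 293
0 [[312.7, 143.6], [298.9, 126.7], [313.5, 125.7]] 241.0
5 [[313.5, 150.7], [299.9, 133.8], [312.6, 134.1]] 226.0
10 [[314.9, 157.1], [301.6, 140.3], [312.4, 141.9]] 211.0
15 [[317.0, 162.9], [303.9, 146.1], [313.0, 149.1]] 197.0
20 [[319.7, 168.0], [306.7, 151.4], [314.3, 155.7]] 183.0
25 [[323.0, 172.4], [310.0, 155.9], [316.3, 161.7]] 170.0
30 [[326.7, 176.2], [313.8, 159.9], [318.8, 167.0]] 157.0
40 [[335.5, 181.9], [322.7, 165.9], [325.6, 175.5]] 135.0
```

View pics/v11.png

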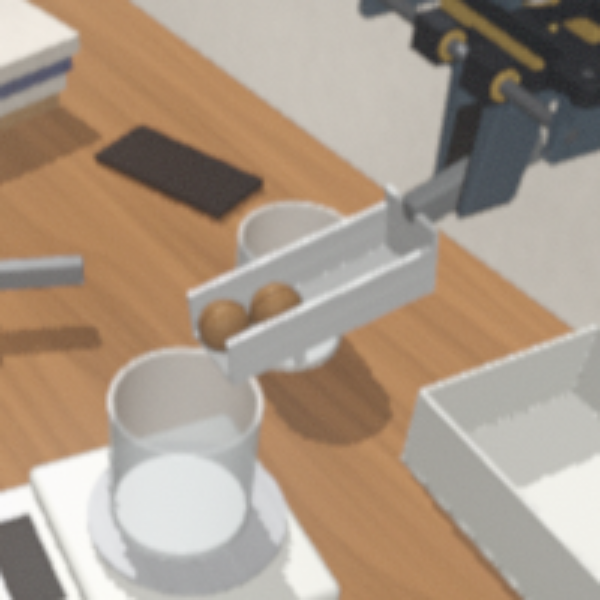

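Call:
apply_moves(deltas=[[0,0,0,0,-1],[0,0,0,0,-1],[0,0,0,0,-1],[0,0,0,0,-1],[0,0,0,0,-1]])

```text
time_s: 9.35
ee_pos: [710.9, -48.7, 242.0]
ee_rot: [180.0, -0.0, -7.0]
force: [-0.1, 0.7, -2.8]
gripper_width: 13.7
gripper_force: 60.0
```

```bash
python3 -c "
from p import *
look('s12')"|head -2; python3 -c "
import cv2
cv2.imwrite('pics/v12.png',cv2.resize(cv2.imread('pics/s12.png')[40:240,240:440],None,fx=3,fy=3))"
```

```text
t 9.35 tcp [710.9 -48.7 242. ] yaw -7.0 tool delta mm [-7.3 -3.3 -8. ] roll rad -0.0 F [-0.1  0.7 -2.8] w 13.7
changed 3770 lowest 309 216 left 283
```

View pics/v12.png

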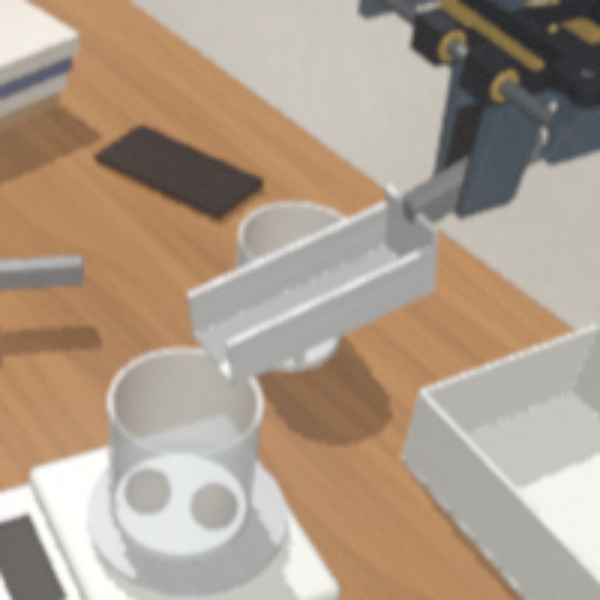

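Call:
apply_moves(deltas=[[0.003,0,-0.012,0,-1],[0.006,0,-0.03,0,-1],[0.006,0,-0.045,0,-1],[0.006,0,-0.05,0,-1]])

```text
time_s: 9.8
ee_pos: [717.5, -49.4, 293.9]
ee_rot: [-180.0, -0.2, -7.0]
force: [0.1, 0.2, -1.7]
gripper_width: 13.8
gripper_force: 60.0
```

Call:
apply_moves(deltas=[[-0.005,0.012,0,0,-1],[-0.013,0.035,0,0,-1],[-0.023,0.062,0,0,-1],[-0.033,0.09,0,0,-1],[-0.045,0.12,0,0,-1]])

```text
time_s: 10.3
ee_pos: [656.0, -164.4, 290.5]
ee_rot: [180.0, 0.1, -7.0]
force: [-0.4, -1.2, -2.0]
gripper_width: 13.7
gripper_force: 60.0
```

Call:
apply_moves(deltas=[[-0.012,0.03,0,0,-1],[-0.024,0.06,0,0,-1],[-0.036,0.09,0,0,-1],[-0.046,0.11,0,0,-1],[-0.05,0.12,0,0,-1]])

```text
time_s: 10.8
ee_pos: [590.9, -278.1, 291.0]
ee_rot: [180.0, 0.1, -7.2]
force: [-0.2, -0.3, -1.9]
gripper_width: 13.5
gripper_force: 60.0
```

Call:
apply_moves(deltas=[[0,0,0.02,0,-1],[0,0,0.055,0,-1],[0,0,0.095,0,-1],[0,0,0.135,0,-1],[0,0,0.16,0,-1]])

```text
time_s: 11.3
ee_pos: [591.2, -274.7, 127.9]
ee_rot: [-179.9, 0.3, -7.0]
force: [0.2, -0.8, -1.7]
gripper_width: 13.6
gripper_force: 60.0
```

```bash
python3 -c "
from h import *
togo([593,-277,65],-7)"
```

```text
t 11.3 tcp [ 591.2 -274.7  127.9] yaw -6.98 tool delta mm [ 2.4  2.2 62.9] roll rad 0.0 F [ 0.2 -0.8 -1.7] w 13.6
```

Call:
apply_moves(deltas=[[0,0,0.015,0,-1],[0,0,0.035,0,-1],[0,0,0.055,0,-1],[0,0,0.064,0,-1],[0,0,0.064,0,-1]])

```text
time_s: 11.8
ee_pos: [592.2, -275.3, 66.2]
ee_rot: [-179.9, 0.2, -7.0]
force: [0.3, 0.2, -1.1]
gripper_width: 13.2
gripper_force: 60.0
```

Call:
apply_moves(deltas=[[0,0,0.004,0,-1],[0,0,0.008,0,-1],[0,0,0.012,0,-1],[0,0,0.016,0,-1],[0,0,0.02,0,-1]], grip_force=9)

```text
time_s: 12.3
ee_pos: [593.8, -276.2, 48.3]
ee_rot: [180.0, -0.1, -7.0]
force: [2.4, 0.5, 0.4]
gripper_width: 14.1
gripper_force: 9.0
```

Call:
apply_moves(deltas=[[0,0,0.005,0,-1],[0,0,0.01,0,-1],[0,0,0.015,0,-1],[0,0,0.019,0,-1],[0,0,0.022,0,-1]], grip_force=8)

```text
time_s: 12.8
ee_pos: [593.0, -275.9, 25.3]
ee_rot: [-180.0, 0.0, -7.0]
force: [1.4, 0.2, -0.1]
gripper_width: 13.7
gripper_force: 8.0
```

Call:
apply_moves(deltas=[[0,0,0.001,0,-1],[0,0,0.002,0,-1],[0,0,0.002,0,-1]], grip_force=5)

```text
time_s: 13.1
ee_pos: [593.1, -275.9, 23.8]
ee_rot: [-180.0, 0.0, -7.0]
force: [0.7, 0.4, -1.4]
gripper_width: 14.3
gripper_force: 5.0
```

Run:
```python
from h import *
togo([593,-277,23],-7); f=cams.grab_frame('side'); cv2.imwrite('pics/s13.png',f)
cv2.imwrite('pics/v13.png',cv2.resize(f[140:400,230:460],None,fx=2.2,fy=2.2))
```

```text
t 13.1 tcp [ 593.1 -275.9   23.8] yaw -7.0 tool delta mm [0.1 1.1 0.8] roll rad -0.0 F [ 0.7  0.4 -1.4] w 14.3
```

View pics/v13.png

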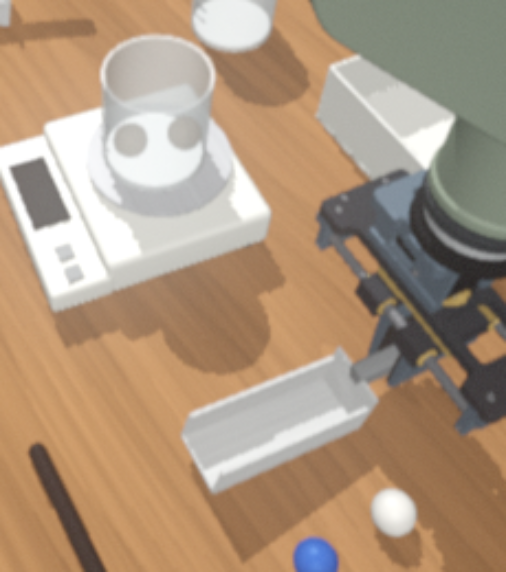

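Call:
apply_moves(deltas=[[0,0,0.001,0,-1],[0,0,0.002,0,-1],[0,0,0.003,0,-1],[0,0,0.003,0,-1]])

```text
time_s: 13.55
ee_pos: [594.3, -276.2, 21.6]
ee_rot: [180.0, -0.1, -7.0]
force: [2.4, 0.9, 3.5]
gripper_width: 14.1
gripper_force: 5.0
```

Run:
```python
from h import *
F=[]
for i in range(4):
    s=env.state();F.append(s['force'][2].round(1));f=cams.grab_frame('side')
print(F,s['ee_pos']);d=cv2.absdiff(f,cv2.imread('pics/s13.png')).max(2)[270:400,300:400]>35;print(d.sum())
d=cv2.absdiff(f,cv2.imread('pics/side0.png')).max(2)[270:400,300:400]>35;print('vs start',d.sum())
```

```text
[np.float64(3.5), np.float64(3.3), np.float64(4.3), np.float64(3.4)] [ 594.32964954 -276.17392636   21.59512987]
201
vs start 1292
```

Call:
apply_moves(deltas=[[0,0,0,0,-0.4],[0,0,0,0,-0.2],[0,0,0,0,0],[0,0,0,0,0.4],[0,0,0,0,0.4]])

```text
time_s: 14.25
ee_pos: [592.9, -276.0, 20.7]
ee_rot: [-180.0, 0.0, -7.0]
force: [-1.3, 0.3, -0.4]
gripper_width: 51.1
gripper_force: 0.0
```

Call:
apply_moves(deltas=[[0,0,-0.005,0,0.4],[0,0,-0.02,0,0.4],[0,0,-0.05,0,0.4],[0,0,-0.09,0,0.4],[0,0,-0.13,0,0.4]])

```text
time_s: 14.75
ee_pos: [593.2, -275.9, 153.5]
ee_rot: [180.0, -0.0, -7.0]
force: [0.7, -0.1, 0.6]
gripper_width: 64.0
gripper_force: 0.0
```

Call:
apply_moves(deltas=[[0,0,-0.04,0,0.4],[0,0,-0.07,0,0.4],[0,0,-0.07,0,0.4],[0,0,-0.07,0,0.4]])

```text
time_s: 15.15
ee_pos: [593.4, -276.1, 222.7]
ee_rot: [179.9, -0.1, -7.0]
force: [-0.6, 0.4, -0.6]
gripper_width: 63.6
gripper_force: 0.0
```

Run:
```python
from h import *
togo([593,-277,23],-7); f=cams.grab_frame('side'); cv2.imwrite('pics/s14.png',f)
g=cv2.imread('pics/side0.png')
cv2.imwrite('pics/v14.png',np.hstack([cv2.resize(x[140:400,230:460],None,fx=1.7,fy=1.7) for x in(g,f)]))
```

```text
t 15.15 tcp [ 593.4 -276.1  222.7] yaw -7.0 tool delta mm [ -0.8   0.8 199.7] roll rad 0.0 F [-0.6  0.4 -0.6] w 63.6
```

View pics/v14.png

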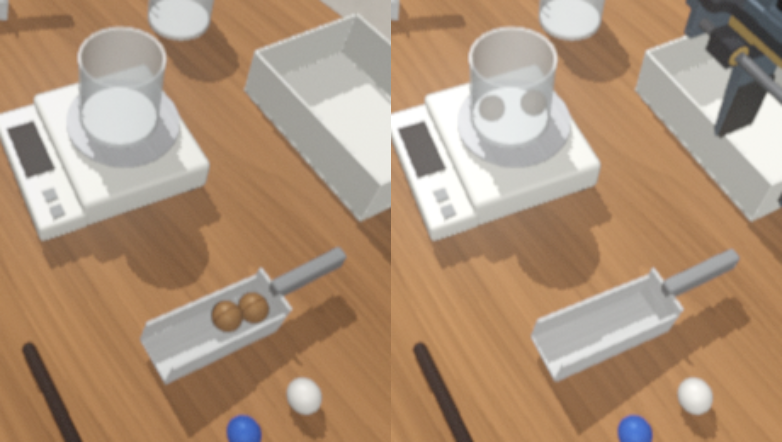

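The before and after views match. The scoop stands level in its place (nose at about x 165 and x 555), both walnuts lie in the beaker, and the beaker has not moved.

```bash
python3 -c "
from h import *
print(env.job_done())"
```

```text
the job is handed in; nothing more can be done
None
```

Both walnuts are in the beaker on the balance, the beaker hasn't visibly moved, and the scoop is back on the table, level and released; I handed the job in at about 15 s of the 61 s allowed, and no verdict came back.

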